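Align a ceramic wafer's flat to the bar and clip it

ROBOT

A 6-joint arm with a two-finger parallel gripper is mounted at the origin on a cart in front of the work surface, level with it; the furniture and walls round the work are solid. World frame = base frame: x ahead of the robot, y to its left, z up, the work surface at z = 0. Lengths are in mm, angles in degrees, forces in N, time in s.
With the tool pointing down it reaches from about 300 to 850 mm from the base axis. Payload 4.2 kg.
Tool frame: the origin (TCP) lies between the finger pads; the fingertips stand 22 mm ahead of it and the grasp point (between the pads) lies 3 mm ahead of it; z points along the fingers, y is the direction in which the jaws open and shut (so a half turn about z gives the same grasp; the last joint's range is limited). The gripper opens to 91 mm and grips with 3 to 60 N. Pads are 32 mm wide; open, the fingers measure 118 mm over their backs; the gripper's body (76 mm by 178 mm) begins 60 mm behind the grasp point.
Start: joints at [72.25, 18.312, 89.639, -0, 72.044, -1.146], TCP at [164.314, 551.037, 235.976] pointing down, gripper open.
Joint ranges: [-177.97, 177.97], [-48.28, 115.42], [12.27, 149.76], [-77.06, 257.06], [2.81, 150.46], [-146.56, 146.56]. Speed limits (degrees/s): [147.25, 147.25, 180, 180, 180, 180].

INTERFACE

Orientations are given as [roll, pitch, yaw] about the fixed x, y, z axes, in that order (R = Rz(yaw) Ry(pitch) Rx(roll)).
In Python, from workcell import telemetry, cams, env gives the robot as it stands.
- The arm moves only by the shell command python3 -m inch 'ROWS' [FORCE]. ROWS is JSON, a list of rows, each an object of numbers: "x", "y", "z": the shift along the tool's x, y, z in cm; "yaw": the turn about the tool's z in units of 5 degrees (1.0 is 5 degrees); "gripper": the gripper's target within -1 to 1 (fully open at 1, half-way at 0, shut at -1). A call has 1 to 12 rows; each row shifts and turns the commanded pose from where the row before left it, along the tool's axes as they then stand; what a row does not reach is not made up. A row lasts 1/12 s, in which the tool goes at most 41.7 mm and 7.16 degrees, less where a joint would pass 70% of its speed; a pose out of reach is approached as far as the arm can. A call is refused whole if a number of a shift passes 4.17 or a number of a turn 1, either way. A call with a gripper value outside its range is refused whole. The fingers move at their own pace and stop on an object; FORCE is the grip in N (left out, the last holds). Time passes only in rows, so rows that do not move let the fingers close. It gives the time, the measured TCP pose, the force and the opening at its end, in the units of the state.
- telemetry.state(): the state, without advancing time (a new reading comes with each control period).
- cams.grab_frame(name): name is "scene" or "top" or "wrist"; returns a dict with "pixels" (420x560x3 uint8, red, green, blue), "mtx" (3x3 intrinsics, pixels), "rvec" (rotation vector, rad) and "tvec" (3), from world to camera coordinates, as OpenCV has them. Camera axes: x right, y down, z forward; pixel columns grow to the right and rows downward; lengths in mm; the calibration is good to about 2 mm. The wrist camera is an equidistant fisheye: a pixel r from the principal point sees the ray r / f radians off the axis. A picture is of the moment at which its call begins. There is no depth.
- env.job_done(): hands the job in, once; it reports no verdict.
The state is a dict: "time_s": time; "qpos": joint angles; "qvel": joint speeds; "effort": joint torques, N m; "ee_pos": TCP position; "ee_rot": TCP orientation; "force": force on the tool from outside, world axes, zero at the start; "torque": the same for the moment, N m; "gripper_width": finger opening in mm.
Only numpy, scipy, OpenCV 4.12 (cv2) and the standard library are available. Lean on these libraries where they do the work, as an engineer would, in place of code of your own. Each camera call takes 0.05 s, during which the arm holds its last target. There are 200 camera calls.

TASK

Turn the round ceramic wafer in the alignment jig with a fingertip pressed lightly on its face until its flat edge lies flush along the sprung alignment bar, then swing the hold-down clip fully in over the wafer's edge. The wafer is brittle: never press on it with more than 15 N. Leave the other things on the bench where they are.

Things in the scene. Friction and masses are not known exactly. Their poses are not given: they have to be found in the camera images.
- jig: alignment jig, fixed to the bench: dark grey base plate 200 x 200 x 12 mm, 90 mm to -x and 110 mm to +x of the origin. Origin on the bench under the centre on which the wafer turns; z up; x points from there to the alignment bar. Seven steel rollers 12 mm across, tops 38 mm above the bench, stand just clear of the wafer's rim every 40 degrees from 60 to 300 degrees from x
- jig_centre (a point): centre of the top of the platen that carries the wafer, 30 mm above the bench; axes as the jig. The platen, 80 mm across, rubber-topped, turns freely about this axis. It is sprung: it stays up to about 3 N of downward press, then sinks about 1 mm for each further 12 N (4 mm at most)
- disc: loose white ceramic wafer, grey pads on its face: a disc 100 mm across, 5 mm thick; one flat edge 48 mm long, 42 mm from the centre. Origin at the circle's centre on the underside; x points to the middle of the flat. Face 35 mm above the bench; 25 to 30 mm from the centre a fingertip clears rollers and bar. The face is ground and grips; 5 to 10 N of press turns it. Starts 50 to 180 degrees off, either way
- bar (a joint): travel of the steel alignment bar in m: a block 44 mm long (jig's y), 12 deep, 24 to 40 mm above the bench, at the jig's +x side; a spring pushes it along -x against the wafer with 1 to 1.6 N. About 0.001 on the round rim (face 50 mm from the centre), 0.009 flush on the flat. It is too weak to pull the wafer square by itself: turn until flush
- bar_face (a point): the middle of the bar's face that looks at the wafer, 32 mm above the bench; it moves with the bar
- clip (a joint): angle of the hold-down clip in rad: 0 = open, the arm along the jig's +x, clear of the wafer; 1.571 = fully in, at its stop, the arm along the jig's -y, its end over the wafer's edge, 2 mm clear. It closes clockwise seen from above and stays where it is left (about 0.5 N at the knob). Starts between 0 and 0.25
- clip_hinge (a point): top of the clip's hinge: a steel post 78 mm from the jig's centre on its +y side, 44 mm above the bench
- clip_knob (a point): middle of the clip's upright black knob: 12 mm across, 44 to 68 mm above the bench (this point at 56 mm), 42 mm from the hinge axis; can be pinched from above or pushed
- hex_key: bystander: bent hex key, 79 x 29 x 8 mm, lying on the jig's base plate at its -x, -y corner; origin under its middle
- loupe: bystander: black eye loupe, 41 mm across, 34 mm high, standing beside the jig; origin under its centre

How it is judged (in metres and radians):
On the way, in this order (a step that is already met when the one before it is completed fails the run):
1. the wafer's flat lies flush along the bar while the clip is still open (value of joint bar above 0.0077 m and horizontal distance between disc and jig_centre below 0.003 m and z of disc in the frame of jig between 0.025 and 0.033 m and angle between disc's own z axis and vertical below 0.05 rad and angle between the x axis of disc and the x axis of jig, either way round below 0.06 rad and value of joint clip below 0.5 rad), for 0.2 s.
2. the clip is swung fully in over the wafer's edge (value of joint bar above 0.0077 m and horizontal distance between disc and jig_centre below 0.003 m and z of disc in the frame of jig between 0.025 and 0.033 m and angle between disc's own z axis and vertical below 0.05 rad and angle between the x axis of disc and the x axis of jig, either way round below 0.06 rad and value of joint clip above 1.45 rad), for 0.2 s.
At the end, for the whole second after the job is handed in: the bar has travelled more than 7.7 mm, the wafer lies flat in the jig (centre within 3 mm, tilt under 0.05 rad, flat within 0.06 rad of the bar, underside 25 to 33 mm above the bench), at rest, and the clip stands past 1.45 rad (all of step 2 and linear speed of disc below 0.02 m/s and angular speed of disc below 0.1 rad/s); the robot touches nothing.
It fails at once if the wafer is pressed with more than 15 N (contact force between the fingers and disc above 15 N).
It fails at once if a loose thing beside the jig is moved by more than 20 mm (distance of any of hex_key, loupe from where it was at the start of the episode above 0.02 m).
It also fails if it takes over 72 s, if anything falls off the work surface, if the arm or the gripper's body presses on something with over 40 N, if the wrist force passes 120 N, or if a joint passes its speed limit or range.

## Working session

There is one attempt and no reset: what is moved stays moved. The work goes in short steps, Python scripts to look and compute and a shell command to move; the robot and the scene stay as the last step left them, time stands still between calls to the robot, and variables do not carry over. Pictures are saved under pics/ and viewed, about 8 in all and at most 12, crops included, and the job is handed in when it is done.

```bash
ls; mkdir -p pics
python3 - <<'E'
from workcell import telemetry,cams
import cv2,pickle
print(telemetry.state())
d={}
for n in("scene","top"):
    f=cams.grab_frame(n);d[n]=f
    cv2.imwrite(f"pics/{n}0.png",f["pixels"][:,:,::-1]);print(n,f["mtx"],f["rvec"],f["tvec"])
pickle.dump(d,open("f0.pkl","wb"))
E
```

```text
pics
{'time_s': 0.0, 'qpos': array([ 7.22492303e+01,  1.83494744e+01,  8.97052626e+01, -3.08789587e-03,
        7.20426431e+01, -1.14473340e+00]), 'qvel': array([ 0.04473757,  0.04217285, -0.14767964, -0.06946872, -0.10763123,
        0.15228436]), 'effort': array([-6.52060280e-04, -4.12449861e+01, -2.31970435e+01,  7.25210784e-02,
        4.55552316e-02, -1.31015217e-04]), 'ee_pos': array([164.19332727, 550.58345074, 235.14970667]), 'ee_rot': array([-1.79902581e+02,  9.89802682e-04,  1.63394919e+02]), 'force': array([-0.29226781,  0.89792475, -0.96300203]), 'torque': array([-0.0343966 ,  0.010587  ,  0.03118822]), 'gripper_width': 91.34040858253348}
scene [[484.52934675   0.         276.93674264]
 [  0.         484.52934675 211.95752685]
 [  0.           0.           1.        ]] [ 2.25576969 -1.02748247  0.36444649] [-399.49689306  324.67998367  696.8939416 ]
top [[518.72612167   0.         283.72794816]
 [  0.         518.72612167 225.28081795]
 [  0.           0.           1.        ]] [ 2.11086566 -2.12069246  0.21323961] [-57.87651989 573.80372093 898.8943856 ]
```

View pics/scene0.png

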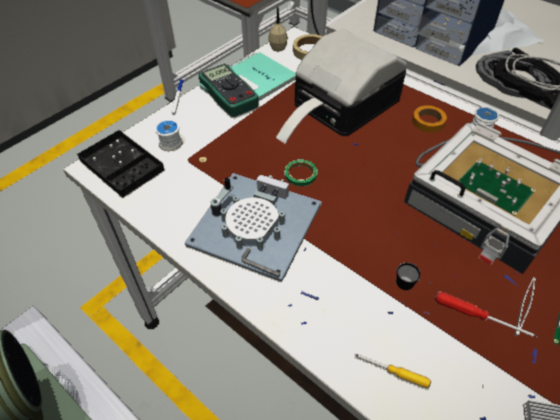

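View pics/top0.png

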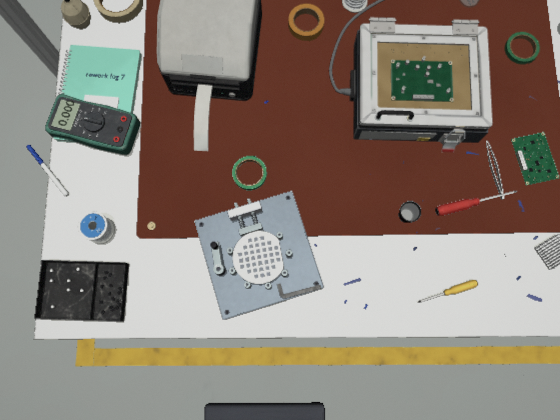

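```bash
cat > h.py <<'E'
import numpy as np,cv2
def ray(f,uv,z):
    "pixels -> world points on plane z"
    R=cv2.Rodrigues(np.array(f["rvec"],float))[0];t=np.array(f["tvec"],float).ravel()
    uv=np.atleast_2d(np.array(uv,float));K=np.array(f["mtx"])
    d=(R.T@np.linalg.inv(K)@np.c_[uv,np.ones(len(uv))].T).T
    c=-R.T@t
    return c+d*((z-c[2])/d[:,2])[:,None]
def proj(f,P):
    return cv2.projectPoints(np.atleast_2d(np.array(P,float)),np.array(f["rvec"],float),np.array(f["tvec"],float),np.array(f["mtx"]),None)[0][:,0]
E
python3 - <<'E'
import pickle,cv2,numpy as np
from h import *
d=pickle.load(open("f0.pkl","rb"))
t=d["top"]
c=t["pixels"][185:325,185:335,::-1]
cv2.imwrite("pics/c1.png",cv2.resize(c,None,fx=4.2,fy=4.2,interpolation=cv2.INTER_CUBIC))
for n,uv in(("corners",[(196,220),(292,193),(322,286),(226,318)]),):
    print(n,ray(t,uv,12).round(1))
print(ray(t,[(258,257)],35),ray(t,[(245,214)],40), proj(t,[[0,0,0],[164,551,236]]))
# wafer white mask
p=t["pixels"].astype(int);m=((p.min(2)>170)).astype(np.uint8)
m2=np.zeros_like(m);m2[225:295,225:295]=m[225:295,225:295]
n,l,s,ce=cv2.connectedComponentsWithStats(m2);print(s,ce)
s0=d["scene"]["pixels"][165:285,180:330,::-1]
cv2.imwrite("pics/c2.png",cv2.resize(s0,None,fx=4.5,fy=4.5,interpolation=cv2.INTER_CUBIC))
E
```

```text
corners [[ 594.1  109.5   12. ]
 [ 647.3  -77.1   12. ]
 [ 465.4 -132.3   12. ]
 [ 406.7   48.    12. ]]
[[517.99421112 -12.26799493  35.        ]] [[599.22624198  12.45690248  40.        ]] [[ 250.32907152  556.40645799]
 [-168.05954569  498.37166547]]
[[     0      0    560    420 233377]
 [   239    225     22      9     93]
 [   229    231     58     57   1705]
 [   277    233      5      4      7]
 [   281    233      1      1      1]
 [   227    249      1      2      2]
 [   231    248      1      1      1]
 [   286    250      3      3      3]
 [   291    252      1      1      1]
 [   288    254      3      1      3]
 [   244    282      2      4      6]
 [   269    283      1      1      1]] [[279.674021   209.13488476]
 [249.41935484 228.32258065]
 [257.50674487 257.78064516]
 [278.42857143 235.        ]
 [281.         233.        ]
 [227.         249.5       ]
 [231.         248.        ]
 [287.         251.        ]
 [291.         252.        ]
 [289.         254.        ]
 [244.66666667 283.83333333]
 [269.         283.        ]]
```

View pics/c1.png

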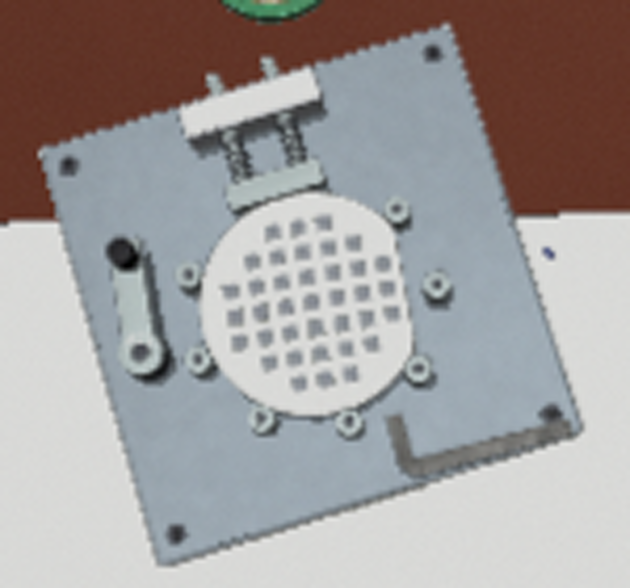

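The crop shows the plate with the bar at crop (277,185), the wafer centre near (307,305) and the flat facing right at about (408,265). The clip hinge is at (143,352) and the knob at (122,252). The hex key is at the lower right.

```bash
cat > meas.py <<'E'
import numpy as np,cv2
from h import *
def plate(f):
    p=cv2.cvtColor(np.ascontiguousarray(f["pixels"]),cv2.COLOR_RGB2HSV)
    rgb=f["pixels"].astype(int)
    m=((p[...,1]>25)&(rgb[...,2]>rgb[...,0]+8)&(p[...,2]>60)).astype(np.uint8)
    m=cv2.morphologyEx(m,cv2.MORPH_OPEN,np.ones((3,3)))
    cs=cv2.findContours(m,cv2.RETR_EXTERNAL,cv2.CHAIN_APPROX_NONE)[0]
    ref=proj(f,[[530,-10,12]])[0]
    c=max((c for c in cs),key=lambda c:cv2.contourArea(c) if np.linalg.norm(c[:,0].mean(0)-ref)<40 else 0)
    P=ray(f,cv2.convexHull(c)[:,0],12)[:,:2].astype(np.float32)
    return cv2.minAreaRect(P)
def wafer(f,cen):
    m=(f["pixels"].min(2)>165).astype(np.uint8)
    u=proj(f,[[*cen,35]])[0].astype(int)
    k=np.zeros_like(m);cv2.circle(k,tuple(int(a) for a in u),34,1,-1);m&=k
    m=cv2.morphologyEx(m,cv2.MORPH_OPEN,np.ones((3,3)))
    cs=cv2.findContours(m,cv2.RETR_EXTERNAL,cv2.CHAIN_APPROX_NONE)[0]
    c=max(cs,key=cv2.contourArea)
    return ray(f,c[:,0],35)[:,:2]
E
python3 - <<'E'
import pickle
from meas import *
d=pickle.load(open("f0.pkl","rb"))
t=d["top"]
r=plate(t);print(r)
P=wafer(t,(518,-12))
# circle by least squares on inliers
w=np.ones(len(P),bool)
for _ in range(6):
    A=np.c_[2*P,np.ones(len(P))];s=np.linalg.lstsq(A[w],(P**2).sum(1)[w],rcond=None)[0]
    c=s[:2];R=np.sqrt(s[2]+c@c);e=np.hypot(*(P-c).T)-R;w=e>-1.5
print(c,R)
a=np.degrees(np.arctan2(*(P-c).T[::-1]))
h=np.histogram(a,36,(-180,180));s_=np.histogram(a,36,(-180,180),weights=e)[0]/np.maximum(h[0],1)
print(list(zip(h[1][:-1]+5,s_.round(1))))
for n,uv,z in(("bar",(185+277/4.2,185+183/4.2),40),("knob",(185+122/4.2,185+250/4.2),68),("hinge",(185+143/4.2,185+352/4.2),44)):print(n,ray(t,[uv],z).round(1))
roll=[(397,210),(437,287),(420,370),(349,423),(263,420),(199,360),(189,276)]
Q=ray(t,[(185+a/4.2,185+b/4.2) for a,b in roll],38)[:,:2]
A=np.c_[2*Q,np.ones(7)];s=np.linalg.lstsq(A,(Q**2).sum(1),rcond=None)[0]
c=s[:2];print("rollers",c,np.sqrt(s[2]+c@c),np.degrees(np.arctan2(*(Q-c).T[::-1])))
E
```

```text
((528.161376953125, -10.866058349609375), (197.87142944335938, 196.62094116210938), 17.4235897064209)
[518.62091638 -13.44031233] 48.85842535410478
[(np.float64(-175.0), np.float64(0.1)), (np.float64(-165.0), np.float64(-0.3)), (np.float64(-155.0), np.float64(0.1)), (np.float64(-145.0), np.float64(-0.2)), (np.float64(-135.0), np.float64(-0.3)), (np.float64(-125.0), np.float64(-0.2)), (np.float64(-115.0), np.float64(-13.2)), (np.float64(-105.0), np.float64(-11.7)), (np.float64(-95.0), np.float64(-17.8)), (np.float64(-85.0), np.float64(-16.7)), (np.float64(-75.0), np.float64(-26.3)), (np.float64(-65.0), np.float64(-27.2)), (np.float64(-55.0), np.float64(-11.5)), (np.float64(-45.0), np.float64(-12.9)), (np.float64(-35.0), np.float64(-10.0)), (np.float64(-25.0), np.float64(-4.7)), (np.float64(-15.0), np.float64(0.1)), (np.float64(-5.0), np.float64(0.1)), (np.float64(5.0), np.float64(0.2)), (np.float64(15.0), np.float64(-0.9)), (np.float64(25.0), np.float64(-0.7)), (np.float64(35.0), np.float64(-0.4)), (np.float64(45.0), np.float64(-0.1)), (np.float64(55.0), np.float64(0.1)), (np.float64(65.0), np.float64(0.0)), (np.float64(75.0), np.float64(-0.2)), (np.float64(85.0), np.float64(-0.7)), (np.float64(95.0), np.float64(0.3)), (np.float64(105.0), np.float64(0.5)), (np.float64(115.0), np.float64(0.2)), (np.float64(125.0), np.float64(-0.2)), (np.float64(135.0), np.float64(0.9)), (np.float64(145.0), np.float64(0.0)), (np.float64(155.0), np.float64(-0.0)), (np.float64(165.0), np.float64(-0.5)), (np.float64(175.0), np.float64(0.4))]
bar [[571.1   1.   40. ]]
knob [[536.5  65.8  68. ]]
hinge [[495.2  58.8  44. ]]
rollers [517.54753198 -14.91029423] 55.96963440173391 [ -42.27009993  -83.15459762 -122.40536285 -162.93897647  157.63684443
  116.98085882   77.55950734]
```

View pics/c2.png

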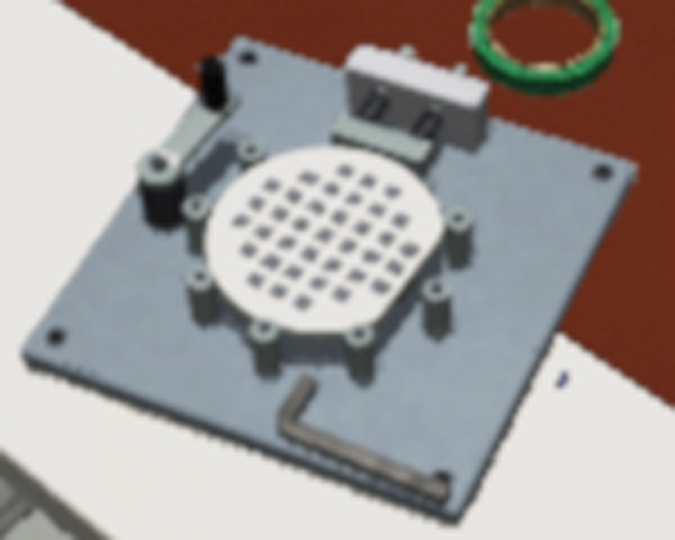

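```bash
cat >> meas.py <<'E'
def radial(f,z,lo,cen=(518.4,-14.0)):
    "wafer edge radius vs angle, scanning outwards for last bright pixel within 53 mm"
    g=f["pixels"].min(2).astype(np.float32);out=[]
    for a in range(-180,180,5):
        r=np.arange(36,55,.25);P=np.c_[cen[0]+r*np.cos(np.radians(a)),cen[1]+r*np.sin(np.radians(a)),np.full(len(r),z)]
        u=proj(f,P).astype(np.float32)
        v=cv2.remap(g,u[None,:,0],u[None,:,1],cv2.INTER_LINEAR)[0]
        i=np.argmin(np.gradient(cv2.GaussianBlur(v[None],(5,1),0)[0]));out.append((a,r[i],round(float(v.max()-v.min()))))
    return out
E
python3 - <<'E'
import pickle
from meas import *
d=pickle.load(open("f0.pkl","rb"))
for n in("top","scene"):print(n,[(a,float(r)) for a,r,_ in radial(d[n],35,0)])
E
```

```text
top [(-180, 49.5), (-175, 50.0), (-170, 49.0), (-165, 53.75), (-160, 49.25), (-155, 49.25), (-150, 49.0), (-145, 49.25), (-140, 49.0), (-135, 48.75), (-130, 49.25), (-125, 48.5), (-120, 49.0), (-115, 48.25), (-110, 47.0), (-105, 45.75), (-100, 42.5), (-95, 42.25), (-90, 42.25), (-85, 40.5), (-80, 40.75), (-75, 41.5), (-70, 41.25), (-65, 42.0), (-60, 43.75), (-55, 44.75), (-50, 48.5), (-45, 49.25), (-40, 49.25), (-35, 49.25), (-30, 48.75), (-25, 49.25), (-20, 49.25), (-15, 49.75), (-10, 49.0), (-5, 50.5), (0, 49.5), (5, 50.0), (10, 49.25), (15, 50.0), (20, 48.75), (25, 49.0), (30, 49.75), (35, 50.0), (40, 50.0), (45, 50.0), (50, 50.0), (55, 50.0), (60, 50.0), (65, 50.25), (70, 50.25), (75, 49.75), (80, 50.0), (85, 50.0), (90, 49.75), (95, 49.75), (100, 49.75), (105, 51.0), (110, 49.75), (115, 49.5), (120, 49.5), (125, 50.0), (130, 49.5), (135, 49.5), (140, 49.25), (145, 50.0), (150, 49.25), (155, 53.25), (160, 49.25), (165, 49.75), (170, 49.75), (175, 50.0)]
scene [(-180, 51.25), (-175, 50.5), (-170, 52.25), (-165, 51.5), (-160, 50.75), (-155, 50.75), (-150, 52.0), (-145, 51.5), (-140, 52.25), (-135, 51.25), (-130, 52.0), (-125, 51.0), (-120, 51.25), (-115, 51.5), (-110, 50.25), (-105, 47.5), (-100, 46.75), (-95, 45.25), (-90, 44.25), (-85, 43.25), (-80, 43.5), (-75, 43.25), (-70, 44.0), (-65, 45.5), (-60, 46.5), (-55, 47.25), (-50, 49.5), (-45, 50.5), (-40, 49.5), (-35, 50.25), (-30, 50.0), (-25, 50.0), (-20, 49.25), (-15, 49.25), (-10, 49.75), (-5, 50.25), (0, 50.5), (5, 49.0), (10, 49.0), (15, 49.25), (20, 49.25), (25, 49.75), (30, 49.5), (35, 50.75), (40, 50.25), (45, 48.5), (50, 49.0), (55, 50.0), (60, 49.0), (65, 49.5), (70, 49.75), (75, 49.0), (80, 49.75), (85, 50.0), (90, 48.25), (95, 49.75), (100, 49.5), (105, 49.25), (110, 49.0), (115, 49.5), (120, 48.5), (125, 49.75), (130, 49.0), (135, 50.5), (140, 50.75), (145, 49.5), (150, 50.75), (155, 54.0), (160, 50.25), (165, 49.5), (170, 50.0), (175, 50.5)]
```

```bash
A='{"x":-2.5,"y":-2.2,"gripper":-0.385}'; python3 -m inch '[{"x":-2.5,"y":-2.2,"gripper":-0.385},{"x":-2.5,"y":-2.2},{"x":-2.5,"y":-2.2},{"x":-2.5,"y":-2.2},{"x":-2.5,"y":-2.2},{"x":-2.5,"y":-2.2},{"x":-2.5,"y":-2.2},{"x":-2.5,"y":-2.2},{"x":-2.5,"y":-2.2},{"x":-2.5,"y":-2.2}]' 20
python3 -m inch '[{"x":-2.5,"y":-2.2},{"x":-2.5,"y":-2.2},{"x":-2.5,"y":-2.2},{"x":-2.5,"y":-2.2},{"x":-2.5,"y":-2.2},{"x":-2.5,"y":-2.2},{"x":-2.5,"y":-2.2},{"x":-2.5,"y":-2.2},{"x":-2.5,"y":-2.2},{"x":-2.5,"y":-2.2},{}]'
python3 -m inch '[{"yaw":1},{"yaw":1},{"yaw":1},{"yaw":1},{"yaw":1},{"yaw":1},{"yaw":1},{"yaw":1},{"yaw":1},{"yaw":1},{"yaw":1},{"yaw":1}]'
python3 -m inch '[{"yaw":1},{"yaw":1},{"yaw":1},{"yaw":1},{"yaw":1},{"yaw":1},{"yaw":1},{"yaw":1},{"yaw":1},{"yaw":1},{"yaw":1},{"yaw":1}]'
python3 -m inch '[{"yaw":0.7},{},{},{}]'
python3 -c "
from workcell import telemetry as t;print(t.state())"
```

```text
{'time_s': 0.1, 'qpos': array([ 7.22532823e+01,  1.83446218e+01,  8.96991110e+01, -5.38994081e-04,
        7.20447537e+01, -1.14620842e+00]), 'qvel': array([-0.03831567, -0.02537744, -0.09256398, -0.00645427, -0.03012449,
       -0.04408363]), 'effort': array([ 1.40964839e-03, -4.13335598e+01, -2.32508075e+01,  7.29282643e-02,
        4.21642209e-02, -2.67027036e-05]), 'ee_pos': array([164.15105301, 550.62818362, 235.24005232]), 'ee_rot': array([-1.79911521e+02, -1.25767903e-03,  1.63399656e+02]), 'force': array([ 0.0465145 ,  0.50316225, -0.29418665]), 'torque': array([ 0.00947846, -0.02880518,  0.01320514]), 'gripper_width': 91.37571617847235}invalid input
invalid input
invalid input
invalid input
invalid input
```

```bash
python3 -m inch '[{"x":-2.5,"y":-2.2,"z":0,"yaw":0,"gripper":-0.385}]' 20; python3 -m inch '[{"x":-2.5,"y":-2.2,"z":0,"yaw":0,"gripper":-0.385}]'
```

```text
time_s: 0.18
ee_pos: [180.4, 526.0, 235.0]
ee_rot: [179.9, -0.1, 163.6]
force: [1.0, 0.2, -0.1]
gripper_width: 87.0
time_s: 0.27
ee_pos: [199.4, 494.5, 235.0]
ee_rot: [-179.9, -0.0, 163.6]
force: [0.1, -1.4, 0.2]
gripper_width: 80.6
```

```bash
python3 -m inch '[{"x":-2.5,"y":-2.2,"z":0,"yaw":0,"gripper":-0.385},{"x":-2.5,"y":-2.2,"z":0,"yaw":0,"gripper":-0.385},{"x":-2.5,"y":-2.2,"z":0,"yaw":0,"gripper":-0.385},{"x":-2.5,"y":-2.2,"z":0,"yaw":0,"gripper":-0.385},{"x":-2.5,"y":-2.2,"z":0,"yaw":0,"gripper":-0.385},{"x":-2.5,"y":-2.2,"z":0,"yaw":0,"gripper":-0.385},{"x":-2.5,"y":-2.2,"z":0,"yaw":0,"gripper":-0.385},{"x":-2.5,"y":-2.2,"z":0,"yaw":0,"gripper":-0.385},{"x":-2.5,"y":-2.2,"z":0,"yaw":0,"gripper":-0.385}]'
python3 -m inch '[{"x":-2.5,"y":-2.2,"z":0,"yaw":0,"gripper":-0.385},{"x":-2.5,"y":-2.2,"z":0,"yaw":0,"gripper":-0.385},{"x":-2.5,"y":-2.2,"z":0,"yaw":0,"gripper":-0.385},{"x":-2.5,"y":-2.2,"z":0,"yaw":0,"gripper":-0.385},{"x":-2.5,"y":-2.2,"z":0,"yaw":0,"gripper":-0.385},{"x":-2.5,"y":-2.2,"z":0,"yaw":0,"gripper":-0.385},{"x":-2.5,"y":-2.2,"z":0,"yaw":0,"gripper":-0.385},{"x":-2.5,"y":-2.2,"z":0,"yaw":0,"gripper":-0.385},{"x":-2.5,"y":-2.2,"z":0,"yaw":0,"gripper":-0.385}]'
python3 -m inch '[{"x":0,"y":0,"z":0,"yaw":1,"gripper":-0.385},{"x":0,"y":0,"z":0,"yaw":1,"gripper":-0.385},{"x":0,"y":0,"z":0,"yaw":1,"gripper":-0.385},{"x":0,"y":0,"z":0,"yaw":1,"gripper":-0.385},{"x":0,"y":0,"z":0,"yaw":1,"gripper":-0.385},{"x":0,"y":0,"z":0,"yaw":1,"gripper":-0.385},{"x":0,"y":0,"z":0,"yaw":1,"gripper":-0.385},{"x":0,"y":0,"z":0,"yaw":1,"gripper":-0.385},{"x":0,"y":0,"z":0,"yaw":1,"gripper":-0.385},{"x":0,"y":0,"z":0,"yaw":1,"gripper":-0.385},{"x":0,"y":0,"z":0,"yaw":1,"gripper":-0.385},{"x":0,"y":0,"z":0,"yaw":1,"gripper":-0.385}]'
python3 -m inch '[{"x":0,"y":0,"z":0,"yaw":1,"gripper":-0.385},{"x":0,"y":0,"z":0,"yaw":1,"gripper":-0.385},{"x":0,"y":0,"z":0,"yaw":1,"gripper":-0.385},{"x":0,"y":0,"z":0,"yaw":1,"gripper":-0.385},{"x":0,"y":0,"z":0,"yaw":1,"gripper":-0.385},{"x":0,"y":0,"z":0,"yaw":1,"gripper":-0.385},{"x":0,"y":0,"z":0,"yaw":1,"gripper":-0.385},{"x":0,"y":0,"z":0,"yaw":1,"gripper":-0.385},{"x":0,"y":0,"z":0,"yaw":1,"gripper":-0.385},{"x":0,"y":0,"z":0,"yaw":1,"gripper":-0.385},{"x":0,"y":0,"z":0,"yaw":1,"gripper":-0.385},{"x":0,"y":0,"z":0,"yaw":1,"gripper":-0.385}]'
python3 -m inch '[{"x":0,"y":0,"z":0,"yaw":0.7,"gripper":-0.385},{"x":0,"y":0,"z":0,"yaw":0,"gripper":-0.385},{"x":0,"y":0,"z":0,"yaw":0,"gripper":-0.385},{"x":0,"y":0,"z":0,"yaw":0,"gripper":-0.385}]'
python3 -c "
from workcell import telemetry as t;s=t.state();print(s['ee_pos'],s['ee_rot'],s['force'],s['qpos'],s['torque'])"
```

```text
time_s: 1.02
ee_pos: [359.0, 238.9, 235.8]
ee_rot: [-180.0, -0.0, 163.4]
force: [1.0, 1.0, 0.1]
gripper_width: 28.1
time_s: 1.77
ee_pos: [518.1, -15.1, 235.6]
ee_rot: [180.0, -0.0, 163.4]
force: [0.3, 0.3, 0.9]
gripper_width: 27.7
time_s: 2.77
ee_pos: [517.4, -13.5, 235.5]
ee_rot: [-179.9, -0.0, 103.1]
force: [-0.1, 0.4, 0.7]
gripper_width: 28.2
time_s: 3.77
ee_pos: [517.4, -13.5, 235.5]
ee_rot: [-180.0, 0.0, 43.1]
force: [0.4, 0.8, 0.5]
gripper_width: 28.5
time_s: 4.1
ee_pos: [517.6, -13.5, 235.7]
ee_rot: [-180.0, 0.0, 40.0]
force: [0.6, 0.5, 0.3]
gripper_width: 28.1
[517.59407336 -13.47719044 235.73937833] [-1.79977826e+02  1.54294364e-02  3.99746544e+01] [0.60394121 0.54146914 0.27599127] [-2.76774258e+00  1.31770159e+01  9.69447627e+01  6.18958504e-03
  6.99046025e+01  4.72554780e+01] [-0.12331429  0.11981585 -0.03235209]
```

```bash
python3 -m inch '[{"x":0,"y":0.09,"z":3.4,"yaw":0,"gripper":-0.385},{"x":0,"y":0,"z":3.4,"yaw":0,"gripper":-0.385},{"x":0,"y":0,"z":3.4,"yaw":0,"gripper":-0.385},{"x":0,"y":0,"z":3.4,"yaw":0,"gripper":-0.385},{"x":0,"y":0,"z":2.0,"yaw":0,"gripper":-0.385},{"x":0,"y":0,"z":1.4,"yaw":0,"gripper":-0.385},{"x":0,"y":0,"z":0,"yaw":0,"gripper":-0.385},{"x":0,"y":0,"z":0,"yaw":0,"gripper":-0.385},{"x":0,"y":0,"z":0,"yaw":0,"gripper":-0.385}]'
python3 - <<'E'
from workcell import telemetry,cams
import cv2
s=telemetry.state();print(s['ee_pos'],s['force'])
f=cams.grab_frame("wrist");cv2.imwrite("pics/w1.png",f["pixels"][:,:,::-1])
f=cams.grab_frame("scene");cv2.imwrite("pics/s1.png",cv2.resize(f["pixels"][130:300,150:370,::-1],None,fx=3,fy=3))
E
```

```text
time_s: 4.85
ee_pos: [519.2, -14.2, 66.9]
ee_rot: [179.9, -0.1, 39.9]
force: [1.0, 0.4, 0.6]
gripper_width: 28.1
[519.21057106 -14.21809982  66.88341529] [0.97390516 0.42674983 0.56463639]
```

View pics/w1.png

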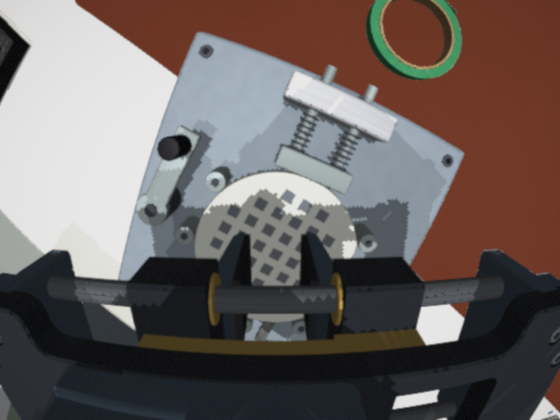

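The wrist view shows both fingertips (about (235,265) and (318,265)) over the wafer face, clear of the rollers and the bar. I'm going down gently.

```bash
python3 -m inch '[{"x":0,"y":0,"z":0.4,"yaw":0,"gripper":-0.385},{"x":0,"y":0,"z":0.3,"yaw":0,"gripper":-0.385},{"x":0,"y":0,"z":0,"yaw":0,"gripper":-0.385},{"x":0,"y":0,"z":0,"yaw":0,"gripper":-0.385}]'
for i in 1 2; do python3 -m inch '[{"x":0,"y":0,"z":0.05,"yaw":0,"gripper":-0.385},{"x":0,"y":0,"z":0,"yaw":0,"gripper":-0.385}]'; done
python3 - <<'E'
from workcell import telemetry
s=telemetry.state();print(s['ee_pos'],s['force'])
E
```

```text
time_s: 5.28
ee_pos: [518.2, -14.1, 58.9]
ee_rot: [-180.0, 0.0, 39.9]
force: [-0.4, -0.2, -0.3]
gripper_width: 28.1
time_s: 5.45
ee_pos: [518.3, -14.2, 58.5]
ee_rot: [-180.0, -0.0, 39.9]
force: [0.4, -0.3, -0.2]
gripper_width: 27.9
time_s: 5.62
ee_pos: [518.3, -14.2, 57.9]
ee_rot: [-180.0, -0.0, 39.9]
force: [-0.4, 0.1, -0.4]
gripper_width: 28.0
[518.29540871 -14.17088363  57.8816742 ] [-0.37890307  0.11507053 -0.38513803]
```

```bash
for i in 1 2 3; do python3 -m inch '[{"x":0,"y":0,"z":0.03,"yaw":0,"gripper":-0.385},{"x":0,"y":0,"z":0,"yaw":0,"gripper":-0.385}]' | grep -E "pos|force"; done
```

```text
ee_pos: [518.3, -14.2, 57.6]
force: [-1.2, 0.1, 0.8]
ee_pos: [518.3, -14.2, 57.5]
force: [-1.2, 0.2, 1.6]
ee_pos: [518.3, -14.2, 57.4]
force: [-1.3, 0.6, 4.3]
```

```bash
for i in 1 2; do python3 -m inch '[{"x":0,"y":0,"z":0.02,"yaw":0,"gripper":-0.385},{"x":0,"y":0,"z":0,"yaw":0,"gripper":-0.385},{"x":0,"y":0,"z":0,"yaw":0,"gripper":-0.385}]' | grep -E "pos|force"; done
```

```text
ee_pos: [518.3, -14.2, 57.2]
force: [-2.4, -0.4, 4.8]
ee_pos: [518.4, -14.2, 57.2]
force: [-1.5, -0.7, 6.5]
```

Pressing at about 6.5 N. I'll do a trial turn of 20° CCW at low speed.

```bash
python3 -m inch '[{"x":0,"y":0,"z":0,"yaw":-0.5,"gripper":-0.385},{"x":0,"y":0,"z":0,"yaw":-0.5,"gripper":-0.385}]' | grep -E "rot|pos|force"
python3 -m inch '[{"x":0,"y":0,"z":0,"yaw":-0.5,"gripper":-0.385},{"x":0,"y":0,"z":0,"yaw":-0.5,"gripper":-0.385},{"x":0,"y":0,"z":0,"yaw":-0.5,"gripper":-0.385},{"x":0,"y":0,"z":0,"yaw":-0.5,"gripper":-0.385}]' | grep -E "rot|pos|force"
python3 -m inch '[{"x":0,"y":0,"z":0,"yaw":-0.5,"gripper":-0.385},{"x":0,"y":0,"z":0,"yaw":-0.5,"gripper":-0.385},{"x":0,"y":0,"z":0,"yaw":0,"gripper":-0.385}]' | grep -E "rot|pos|force"
python3 - <<'E'
from workcell import telemetry,cams
import cv2,pickle
from meas import *
print(telemetry.state()['torque'],telemetry.state()['force'])
f=cams.grab_frame("scene");pickle.dump(f,open("s2.pkl","wb"))
print([(a,float(r)) for a,r,_ in radial(f,35,0) if -130<a<30])
E
```

```text
ee_pos: [518.3, -14.3, 57.1]
ee_rot: [180.0, -0.0, 45.0]
force: [-2.0, -0.1, 6.6]
ee_pos: [518.3, -14.4, 57.1]
ee_rot: [180.0, 0.0, 55.0]
force: [-2.2, -0.2, 6.4]
ee_pos: [518.4, -14.5, 57.2]
ee_rot: [180.0, 0.0, 60.0]
force: [-1.3, -1.3, 6.1]
[-0.2970253   0.44411177  0.03053184] [-1.2879592  -1.31637266  6.13235697]
[(-125, 51.0), (-120, 49.5), (-115, 52.5), (-110, 52.25), (-105, 52.25), (-100, 52.25), (-95, 51.0), (-90, 49.5), (-85, 47.5), (-80, 45.75), (-75, 44.75), (-70, 43.0), (-65, 54.0), (-60, 51.75), (-55, 43.75), (-50, 43.25), (-45, 45.0), (-40, 45.25), (-35, 47.25), (-30, 49.5), (-25, 49.0), (-20, 49.0), (-15, 41.75), (-10, 50.0), (-5, 50.25), (0, 50.5), (5, 49.25), (10, 51.0), (15, 54.25), (20, 37.25), (25, 40.0)]
```

The wafer turned 20° with the fingers: the flat's middle moved from −80° to about −60°. Continuing.

```bash
for i in 1 2 3; do python3 -m inch '[{"x":0,"y":0,"z":0,"yaw":-0.6,"gripper":-0.385},{"x":0,"y":0,"z":0,"yaw":-0.6,"gripper":-0.385},{"x":0,"y":0,"z":0,"yaw":-0.6,"gripper":-0.385},{"x":0,"y":0,"z":0,"yaw":-0.6,"gripper":-0.385},{"x":0,"y":0,"z":0,"yaw":-0.6,"gripper":-0.385},{"x":0,"y":0,"z":0,"yaw":-0.6,"gripper":-0.385},{"x":0,"y":0,"z":0,"yaw":-0.6,"gripper":-0.385}]' | grep -E "rot|pos|force"; done
python3 - <<'E'
from workcell import telemetry,cams
import cv2,pickle
from meas import *
print(telemetry.state()['torque'],telemetry.state()['force'])
f=cams.grab_frame("scene")
print([(a,float(r)) for a,r,_ in radial(f,35,0) if -80<a<60])
f=cams.grab_frame("wrist");cv2.imwrite("pics/w2.png",f["pixels"][:,:,::-1])
E
```

```text
ee_pos: [518.4, -14.8, 57.2]
ee_rot: [180.0, 0.1, 81.1]
force: [-1.5, -2.6, 6.0]
ee_pos: [518.6, -15.0, 57.2]
ee_rot: [180.0, 0.1, 102.1]
force: [-1.7, -3.5, 6.0]
ee_pos: [518.8, -15.0, 57.2]
ee_rot: [180.0, 0.1, 123.1]
force: [0.1, -2.9, 5.7]
[-0.64653343  0.157088   -0.01667175] [ 0.1166921  -2.88404917  5.66364152]
[(-75, 50.75), (-70, 50.25), (-65, 54.25), (-60, 51.5), (-55, 51.0), (-50, 50.75), (-45, 50.5), (-40, 49.5), (-35, 50.25), (-30, 49.5), (-25, 45.75), (-20, 45.75), (-15, 44.75), (-10, 43.0), (-5, 38.5), (0, 37.5), (5, 45.75), (10, 48.75), (15, 50.25), (20, 49.5), (25, 47.5), (30, 47.75), (35, 50.75), (40, 40.5), (45, 48.5), (50, 36.5), (55, 39.5)]
```

View pics/w2.png

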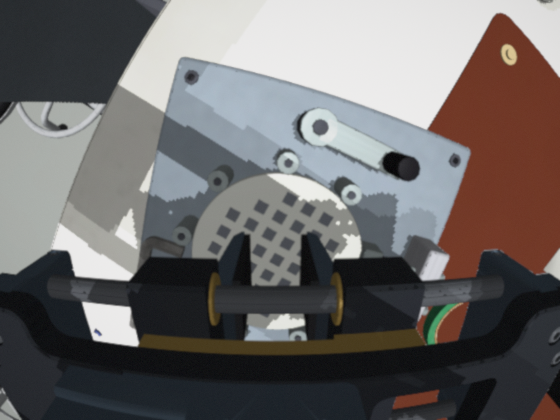

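The pad grid keeps the same attitude to the tool, so there is no slip. About 15° is left.

```bash
python3 -m inch '[{"x":0,"y":0,"z":0,"yaw":-0.5,"gripper":-0.385},{"x":0,"y":0,"z":0,"yaw":-0.5,"gripper":-0.385},{"x":0,"y":0,"z":0,"yaw":-0.5,"gripper":-0.385},{"x":0,"y":0,"z":0,"yaw":-0.5,"gripper":-0.385},{"x":0,"y":0,"z":0,"yaw":-0.5,"gripper":-0.385},{"x":0,"y":0,"z":0,"yaw":0,"gripper":-0.385},{"x":0,"y":0,"z":0,"yaw":0,"gripper":-0.385}]' | grep -E "rot|pos|force"
python3 - <<'E'
from workcell import telemetry,cams
import cv2,pickle,numpy as np
print(telemetry.state()['torque'],telemetry.state()['force'])
f=cams.grab_frame("scene");pickle.dump(f,open("s3.pkl","wb"))
g=cams.grab_frame("top");pickle.dump(g,open("t3.pkl","wb"))
a=cv2.resize(f["pixels"][165:265,200:320,::-1],(540,450),interpolation=cv2.INTER_CUBIC)
cv2.imwrite("pics/s3.png",a)
E
```

```text
ee_pos: [518.8, -14.8, 57.2]
ee_rot: [180.0, 0.1, 135.4]
force: [-1.6, -2.8, 6.2]
[-0.48178925  0.13957122  0.00477848] [-1.6085659  -2.84029861  6.17909522]
```

View pics/s3.png

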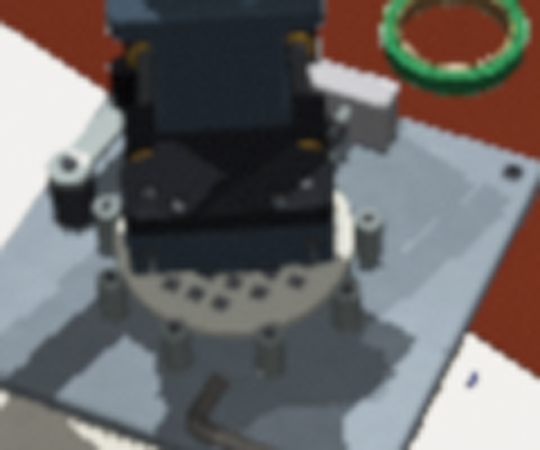

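```bash
python3 -m inch '[{"x":0,"y":0,"z":0,"yaw":-0.25,"gripper":-0.385},{"x":0,"y":0,"z":0,"yaw":-0.2,"gripper":-0.385},{"x":0,"y":0,"z":0,"yaw":0,"gripper":-0.385},{"x":0,"y":0,"z":0,"yaw":0,"gripper":-0.385}]' | grep -E "rot|pos|force"
python3 -m inch '[{"x":0,"y":0,"z":-0.05,"yaw":0,"gripper":-0.385},{"x":0,"y":0,"z":-0.2,"yaw":0,"gripper":-0.385},{"x":0,"y":0,"z":-1,"yaw":0,"gripper":-0.385},{"x":0,"y":0,"z":-3,"yaw":0,"gripper":-0.385},{"x":0,"y":0,"z":-3,"yaw":0,"gripper":-0.385},{"x":0,"y":0,"z":-3,"yaw":0,"gripper":-0.385},{"x":0,"y":0,"z":-3,"yaw":0,"gripper":-0.385}]' | grep -E "rot|pos|force"
python3 -m inch '[{"x":4,"y":0,"z":0,"yaw":0,"gripper":-0.385},{"x":4,"y":0,"z":0,"yaw":0,"gripper":-0.385},{"x":4,"y":0,"z":0,"yaw":0,"gripper":-0.385},{"x":4,"y":0,"z":0,"yaw":0,"gripper":-0.385},{"x":0,"y":0,"z":0,"yaw":0,"gripper":-0.385},{"x":0,"y":0,"z":0,"yaw":0,"gripper":-0.385}]' | grep -E "rot|pos|force"
python3 - <<'E'
from workcell import telemetry,cams
import cv2,pickle,numpy as np
from meas import *
f=cams.grab_frame("scene");g=cams.grab_frame("top");pickle.dump((f,g),open("s4.pkl","wb"))
a=cv2.resize(f["pixels"][165:265,200:320,::-1],(480,400),interpolation=cv2.INTER_CUBIC)
b=cv2.resize(g["pixels"][195:305,200:320,::-1],(436,400),interpolation=cv2.INTER_CUBIC)
cv2.imwrite("pics/s4.png",cv2.resize(np.hstack([a[:,80:],b]),None,fx=.95,fy=.95))
for n in(f,g):print([(a,float(r)) for a,r,_ in radial(n,35,0) if -60<a<90])
E
```

```text
ee_pos: [518.9, -14.8, 57.2]
ee_rot: [180.0, 0.1, 137.7]
force: [-0.9, -2.3, 5.9]
ee_pos: [518.0, -14.0, 191.0]
ee_rot: [180.0, -0.0, 137.6]
force: [0.2, -0.1, -0.5]
ee_pos: [398.9, 94.6, 189.8]
ee_rot: [179.9, 0.0, 137.8]
force: [0.2, -0.7, 0.6]
[(-55, 51.0), (-50, 50.75), (-45, 50.5), (-40, 49.5), (-35, 50.25), (-30, 50.5), (-25, 50.25), (-20, 49.0), (-15, 48.0), (-10, 46.75), (-5, 44.5), (0, 43.25), (5, 42.25), (10, 41.5), (15, 42.0), (20, 41.25), (25, 41.25), (30, 42.25), (35, 42.5), (40, 45.25), (45, 44.75), (50, 48.75), (55, 50.0), (60, 49.0), (65, 49.5), (70, 49.75), (75, 49.25), (80, 48.75), (85, 50.0)]
[(-55, 48.75), (-50, 49.75), (-45, 49.5), (-40, 49.25), (-35, 49.25), (-30, 48.75), (-25, 49.25), (-20, 49.25), (-15, 49.75), (-10, 46.75), (-5, 44.25), (0, 43.75), (5, 42.25), (10, 41.5), (15, 41.5), (20, 41.5), (25, 42.0), (30, 42.75), (35, 43.75), (40, 44.75), (45, 46.0), (50, 48.75), (55, 50.25), (60, 50.25), (65, 50.25), (70, 50.25), (75, 49.75), (80, 50.0), (85, 50.0)]
```

View pics/s4.png

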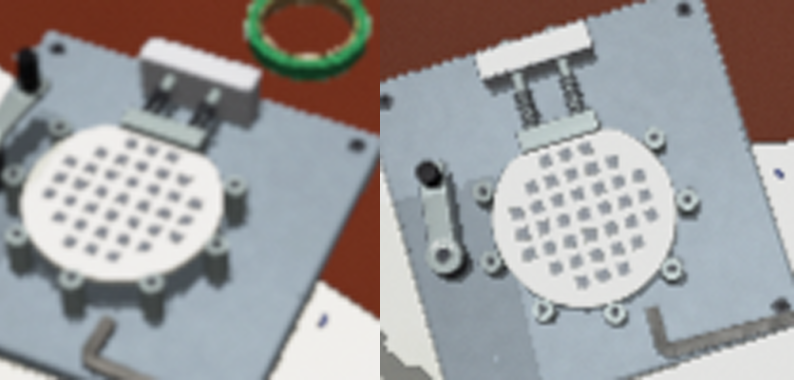

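The flat spans about −12° to 48° in both views, so its middle is at about 17.7° against a jig yaw of 17.4°. The bar sits flush on it and the clip is still open. Next I'll turn to straddle the knob tangentially.

```bash
python3 -m inch '[{"x":0,"y":0,"z":0,"yaw":-0.95,"gripper":-0.12},{"x":0,"y":0,"z":0,"yaw":-0.95,"gripper":-0.12},{"x":0,"y":0,"z":0,"yaw":-0.95,"gripper":-0.12},{"x":0,"y":0,"z":0,"yaw":-0.95,"gripper":-0.12},{"x":0,"y":0,"z":0,"yaw":-0.95,"gripper":-0.12},{"x":0,"y":0,"z":0,"yaw":-0.95,"gripper":-0.12},{"x":0,"y":0,"z":0,"yaw":-0.95,"gripper":-0.12},{"x":0,"y":0,"z":0,"yaw":-0.95,"gripper":-0.12},{"x":0,"y":0,"z":0,"yaw":-0.95,"gripper":-0.12},{"x":0,"y":0,"z":0,"yaw":-0.95,"gripper":-0.12},{"x":0,"y":0,"z":0,"yaw":-0.9,"gripper":-0.12},{"x":0,"y":0,"z":0,"yaw":0,"gripper":-0.12}]'
python3 - <<'E'
import pickle
from workcell import telemetry
from scipy.spatial.transform import Rotation as R
from meas import *
s=telemetry.state()
f,g=pickle.load(open("s4.pkl","rb"))
p=g["pixels"];u=proj(g,[[536.5,66,68]])[0];
def dark(f,P,z):
    u=proj(f,[P])[0].astype(int);w=9
    c=f["pixels"][u[1]-w:u[1]+w,u[0]-w:u[0]+w].max(2);y,x=np.nonzero(c<45)
    return ray(f,[(x.mean()+u[0]-w,y.mean()+u[1]-w)],z).round(1),len(x)
print("knob top/mean views",dark(g,[536.5,66,66],66),dark(f,[536.5,66,56],56))
r=R.from_euler("xyz",s["ee_rot"],degrees=True)
print(s["ee_pos"],s["ee_rot"],"shift cm",r.inv().apply(np.array([536.5,66,72])-s["ee_pos"])/10)
E
```

```text
time_s: 12.47
ee_pos: [401.4, 92.8, 189.1]
ee_rot: [-180.0, 0.0, -170.4]
force: [0.6, 0.1, -0.2]
gripper_width: 40.5
knob top/mean views (array([[533.7,  63.5,  66. ]]), 15) (array([[536.2,  66.5,  56. ]]), 47)
[401.37666984  92.76859858 189.14921703] [-1.79993949e+02  1.78198793e-02 -1.70398862e+02] shift cm [-12.87294888  -4.8918262   11.71944266]
```

```bash
python3 -m inch '[{"x":-3.2,"y":-1.22,"z":0,"yaw":0,"gripper":-0.12},{"x":-3.2,"y":-1.22,"z":0,"yaw":0,"gripper":-0.12},{"x":-3.2,"y":-1.22,"z":0,"yaw":0,"gripper":-0.12},{"x":-3.2,"y":-1.22,"z":0,"yaw":0,"gripper":-0.12},{"x":0,"y":0,"z":0,"yaw":0,"gripper":-0.12},{"x":0,"y":0,"z":3,"yaw":0,"gripper":-0.12},{"x":0,"y":0,"z":3,"yaw":0,"gripper":-0.12},{"x":0,"y":0,"z":0,"yaw":0,"gripper":-0.12},{"x":0,"y":0,"z":0,"yaw":0,"gripper":-0.12}]'
python3 - <<'E'
from workcell import telemetry,cams
import cv2,pickle
f=cams.grab_frame("wrist");g=cams.grab_frame("scene")
cv2.imwrite("pics/w5.png",cv2.resize(f["pixels"][120:370,140:420,::-1],None,fx=2,fy=2))
E
```

```text
time_s: 13.22
ee_pos: [533.7, 66.3, 128.1]
ee_rot: [180.0, -0.2, -170.5]
force: [-0.4, -0.7, 0.2]
gripper_width: 40.3
```

View pics/w5.png

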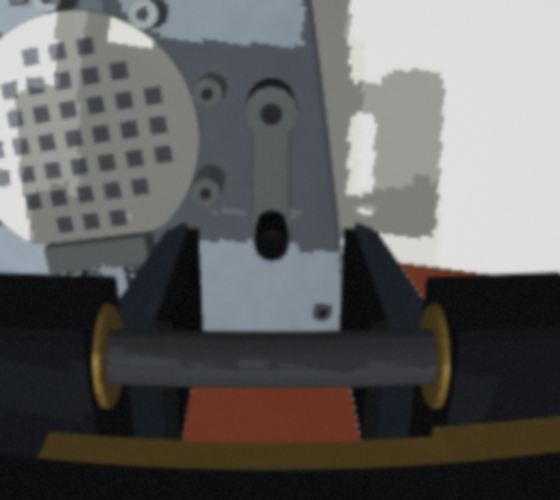

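The knob, at crop (272,235), lies midway between the fingers with the arm along the pads. I'll descend and pinch lightly.

```bash
python3 -m inch '[{"x":-0.2,"y":0,"z":2.5,"yaw":0,"gripper":-0.12},{"x":0,"y":0,"z":2,"yaw":0,"gripper":-0.12},{"x":0,"y":0,"z":1,"yaw":0,"gripper":-0.12},{"x":0,"y":0,"z":0,"yaw":0,"gripper":-0.12},{"x":0,"y":0,"z":0,"yaw":0,"gripper":-0.12},{"x":0,"y":0,"z":0,"yaw":0,"gripper":-0.12}]' | tail -4
python3 -m inch '[{"x":0,"y":0,"z":0,"yaw":0,"gripper":-0.8},{"x":0,"y":0,"z":0,"yaw":0,"gripper":-0.8},{"x":0,"y":0,"z":0,"yaw":0,"gripper":-0.8},{"x":0,"y":0,"z":0,"yaw":0,"gripper":-0.8},{"x":0,"y":0,"z":0,"yaw":0,"gripper":-0.8},{"x":0,"y":0,"z":0,"yaw":0,"gripper":-0.8},{"x":0,"y":0,"z":0,"yaw":0,"gripper":-0.8}]' 4
python3 - <<'E'
from workcell import telemetry
import numpy as np
s=telemetry.state();print(s["ee_pos"],s["ee_rot"])
h=np.array([495.1,59.8]);v=s["ee_pos"][:2]-h;print(np.hypot(*v),np.degrees(np.arctan2(v[1],v[0])))
E
```

```text
ee_pos: [537.6, 67.4, 75.8]
ee_rot: [-180.0, 0.2, -170.4]
force: [0.4, 0.3, 0.8]
gripper_width: 40.1
time_s: 14.4
ee_pos: [536.6, 67.3, 74.4]
ee_rot: [180.0, 0.0, -170.4]
force: [1.0, 0.6, 1.9]
gripper_width: 11.8
[536.60245951  67.29476046  74.38656397] [ 1.79998712e+02  2.83690525e-02 -1.70353990e+02]
42.173754634719536 10.236488426030961
```

```bash
python3 -m inch '[{"x":0.016,"y":-0.366,"z":0,"yaw":1,"gripper":-0.8},{"x":0.016,"y":-0.366,"z":0,"yaw":1,"gripper":-0.8},{"x":0.016,"y":-0.366,"z":0,"yaw":1,"gripper":-0.8},{"x":0.016,"y":-0.366,"z":0,"yaw":1,"gripper":-0.8}]'
python3 -m inch '[{"x":0.016,"y":-0.366,"z":0,"yaw":1,"gripper":-0.8},{"x":0.016,"y":-0.366,"z":0,"yaw":1,"gripper":-0.8},{"x":0.016,"y":-0.366,"z":0,"yaw":1,"gripper":-0.8},{"x":0.016,"y":-0.366,"z":0,"yaw":1,"gripper":-0.8},{"x":0,"y":0,"z":0,"yaw":0,"gripper":-0.8}]'
python3 - <<'E'
from workcell import telemetry
import numpy as np
s=telemetry.state();print(s["ee_pos"],s["ee_rot"])
h=np.array([495.1,59.8]);v=s["ee_pos"][:2]-h;print(np.hypot(*v),np.degrees(np.arctan2(v[1],v[0])))
E
```

```text
time_s: 14.73
ee_pos: [536.6, 52.8, 74.4]
ee_rot: [180.0, 0.0, 169.4]
force: [0.5, 0.7, 1.7]
gripper_width: 11.7
time_s: 15.15
ee_pos: [531.3, 38.8, 74.4]
ee_rot: [180.0, 0.0, 149.5]
force: [-0.2, 0.2, 2.2]
gripper_width: 11.8
[531.34615165  38.78579551  74.37709988] [1.79973321e+02 2.44824330e-02 1.49534057e+02]
41.89725886311894 -30.103602942428502
```

```bash
python3 -m inch '[{"x":0.016,"y":-0.366,"z":0,"yaw":1,"gripper":-0.8},{"x":0.016,"y":-0.366,"z":0,"yaw":1,"gripper":-0.8},{"x":0.016,"y":-0.366,"z":0,"yaw":1,"gripper":-0.8},{"x":0.016,"y":-0.366,"z":0,"yaw":1,"gripper":-0.8},{"x":0.016,"y":-0.366,"z":0,"yaw":1,"gripper":-0.8},{"x":0.016,"y":-0.366,"z":0,"yaw":1,"gripper":-0.8},{"x":0.016,"y":-0.366,"z":0,"yaw":1,"gripper":-0.8}]'
python3 -m inch '[{"x":0.016,"y":-0.366,"z":0,"yaw":1,"gripper":-0.8},{"x":0,"y":0,"z":0,"yaw":0,"gripper":-0.8}]'
python3 -m inch '[{"x":0,"y":-0.1,"z":0,"yaw":0.25,"gripper":-0.8},{"x":0,"y":-0.1,"z":0,"yaw":0.25,"gripper":-0.8},{"x":0,"y":0,"z":0,"yaw":0,"gripper":-0.8}]'
python3 - <<'E'
from workcell import telemetry
import numpy as np
s=telemetry.state();print(s["ee_pos"],s["ee_rot"],s["force"])
h=np.array([495.1,59.8]);v=s["ee_pos"][:2]-h;print(np.hypot(*v),np.degrees(np.arctan2(v[1],v[0])))
E
```

```text
time_s: 15.73
ee_pos: [513.0, 22.4, 74.4]
ee_rot: [179.9, -0.0, 114.5]
force: [0.9, 2.1, 1.6]
gripper_width: 11.6
time_s: 15.9
ee_pos: [509.1, 20.8, 74.4]
ee_rot: [180.0, -0.0, 109.7]
force: [-0.1, 0.6, 1.3]
gripper_width: 11.6
time_s: 16.15
ee_pos: [508.3, 20.6, 74.4]
ee_rot: [179.8, -0.0, 107.2]
force: [2.2, 3.5, 0.6]
gripper_width: 11.7
[508.32013304  20.55250849  74.38953881] [ 1.79847218e+02 -8.21492076e-03  1.07161765e+02] [2.15058651 3.53145139 0.55722729]
41.414218659261245 -71.38440583913031
```

The force rises, so the clip is at its stop. Releasing, rising and checking.

```bash
python3 -m inch '[{"x":0,"y":0,"z":0,"yaw":0,"gripper":-0.3},{"x":0,"y":0,"z":0,"yaw":0,"gripper":-0.3},{"x":0,"y":0,"z":0,"yaw":0,"gripper":-0.3},{"x":0,"y":0,"z":0,"yaw":0,"gripper":-0.3},{"x":0,"y":0,"z":0,"yaw":0,"gripper":-0.3},{"x":0,"y":0,"z":-1,"yaw":0,"gripper":-0.3},{"x":0,"y":0,"z":-3,"yaw":0,"gripper":-0.3},{"x":0,"y":0,"z":-4,"yaw":0,"gripper":-0.3},{"x":0,"y":0,"z":-4,"yaw":0,"gripper":-0.3}]'
python3 -m inch '[{"x":3,"y":2.5,"z":0,"yaw":0,"gripper":-0.3},{"x":3,"y":2.5,"z":0,"yaw":0,"gripper":-0.3},{"x":3,"y":2.5,"z":0,"yaw":0,"gripper":-0.3},{"x":3,"y":2.5,"z":0,"yaw":0,"gripper":-0.3},{"x":3,"y":2.5,"z":0,"yaw":0,"gripper":-0.3},{"x":0,"y":0,"z":0,"yaw":0,"gripper":-0.3},{"x":0,"y":0,"z":0,"yaw":0,"gripper":-0.3}]'
python3 - <<'E'
from workcell import telemetry,cams
import cv2,pickle,numpy as np
from meas import *
f=cams.grab_frame("scene");g=cams.grab_frame("top")
a=cv2.resize(f["pixels"][165:265,200:320,::-1],(480,400),interpolation=cv2.INTER_CUBIC)
b=cv2.resize(g["pixels"][195:305,200:320,::-1],(436,400),interpolation=cv2.INTER_CUBIC)
cv2.imwrite("pics/s6.png",cv2.resize(np.hstack([a[:,80:],b]),None,fx=.95,fy=.95))
for n in(f,g):print([(a,float(r)) for a,r,_ in radial(n,35,0) if -30<a<65])
E
```

```text
time_s: 16.9
ee_pos: [506.3, 20.0, 195.6]
ee_rot: [-179.9, -0.0, 107.2]
force: [0.7, -0.0, 0.2]
gripper_width: 31.5
time_s: 17.48
ee_pos: [582.6, 201.8, 194.2]
ee_rot: [-180.0, 0.0, 107.3]
force: [-0.1, -0.2, -0.4]
gripper_width: 32.0
[(-25, 50.25), (-20, 49.0), (-15, 48.0), (-10, 46.75), (-5, 44.5), (0, 43.25), (5, 42.25), (10, 41.5), (15, 41.0), (20, 41.25), (25, 41.25), (30, 42.5), (35, 42.5), (40, 45.25), (45, 44.75), (50, 48.75), (55, 50.0), (60, 49.0)]
[(-25, 49.25), (-20, 49.25), (-15, 49.75), (-10, 46.75), (-5, 44.25), (0, 43.75), (5, 42.25), (10, 41.5), (15, 41.5), (20, 41.5), (25, 42.0), (30, 42.75), (35, 43.75), (40, 44.75), (45, 46.0), (50, 48.75), (55, 50.25), (60, 50.25)]
```

View pics/s6.png

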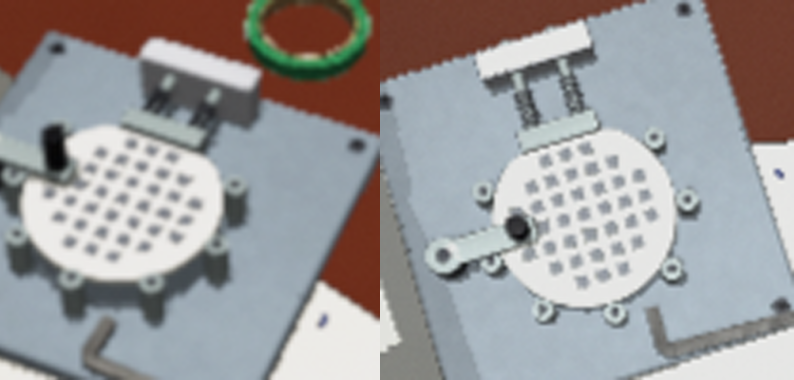

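The clip arm now runs along the jig's −y over the wafer's edge, with its knob at (517,228). The bar lies flush on the flat, and the wafer has not moved since the check before the clip was closed.

```bash
python3 -c "
from workcell import env;print(env.job_done())"
```

```text
the job is handed in; nothing more can be done
None
```

I turned the wafer about 98° counter-clockwise until its flat lay along the bar, then swung the clip in to its stop and handed the job in. No verdict was reported. It took about 18 s of the 72 s allowed.

- **Turning:** I pressed two fingertips on either side of the wafer's centre. Readings taken at the end of each move showed a press of about 6 to 7 N, against the 15 N limit.
- **Wafer:** in the last images the middle of the flat is at about 17.5 to 18°, with the jig's x axis at 17.4°. The flat edge measured about 41.5 mm from the centre, the bar lay flush on it, and closing the clip did not move it.
- **Clip:** I pinched the knob with 4 N and moved it round until the force rose to about 4 N. The arm then stood at about 88 to 90° (1.54 to 1.57 rad). After release it stayed in place over the wafer's edge.
- **Bystanders:** the hex key looked unmoved and the robot went nowhere near the loupe. The arm ended clear of everything.

**Checks that were weak or disagreed:**
- I had no direct reading of the bar's travel, so flushness is judged from the images only.
- The top-view colour mask put the knob about 3 mm off the scene-camera position. I used the scene-camera position, and the wrist view and the grasp agreed with it.
- My first batch of moves was refused as invalid because each row needs all five numbers. Nothing moved.

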